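# Spread a circlip over a trailer axle stub and hold it open at its groove

## Task

The bent-nose circlip pliers lie on the wooden rest with the circlip already on their tips. Pick them up by the red handles, squeeze them so that the circlip spreads enough to pass freely over the trailer axle stub but is never overstretched, and lower it over the shaft end, level and without forcing it, down to the groove just above the brass washer. Finish holding it there with the pliers in the gripper, still squeezed so that the circlip stands open all round the groove, and leave the other things on the bench alone.

Things in the scene. Friction and masses are not known exactly. Their poses are not given: they have to be found in the camera images.
- grip (a point): Where to grip the circlip pliers: midway between the two red handles, 66 mm behind the pivot, half-way up. x towards the tips, y across (the line to squeeze along), z up. Each handle is 12 mm thick, 15 mm tall, and reaches 33 mm ahead of this point and 52 mm behind it. Outside width over both here: 68 mm at rest, each face 0.22 rad off, wider at the back; parallel at 37.6 mm.
- clip_centre (a point): Middle of the circlip as it is when spread: 150.5 mm ahead of grip along its x and 18.25 mm below it, fixed to the pliers' pivot, same axes. The circlip is a dark steel ring, level, 2.5 mm thick (this point is half-way through), 5 mm wide, 45.4 mm inside diameter at rest, open towards the pliers; its lugs are held fast on the bent-down tips. The jaws are 13.5 mm above its top.
- pliers: The steel circlip pliers, 185 mm long, about 0.23 kg, with their circlip; origin at the pivot, level with the handles' underside, axes as grip. They lie level on the two cleats of the wooden rest, tips and circlip out over its edge. Centre of mass about 18 mm ahead of grip. Squeezed between fingers at grip the pliers creep ahead through the gripper, about 26 mm per rad of spread (5.6 mm at 0.22); a push of 2 N on the circlip can tip them.
- spread (a joint): Turn of each half of the pliers by squeezing the handles (rad), springs back. Value = outside handle width at grip, circlip inside diameter (mm): 0 = 68, 45.4; 0.10 = 53.7, 49.0; 0.15 = 46.9, 50.9; 0.20 = 40.2, 53.0; 0.22 = 37.6, 53.8; 0.25 = 33.6, 55.2; 0.29 = 28.4, 57.0. Squeeze 14 N to begin, 23 N at 0.22, 27 N at 0.29. Clear of the shaft from 0.15; overstretched and spoilt above 0.29.
- groove (a point): Middle of the circlip groove, on the axis of the upright axle stub, 93.5 mm above the bench; z up the shaft. Shaft 48 mm in diameter; groove dark, 3 mm wide, 46 mm in diameter. The shaft end is 16.5 mm above this point, with a 4 mm chamfer. The brass washer below (68 mm diameter), on which the circlip may rest, has its face 1.5 mm below this point.
- hub: Trailer axle stub with its red hub, fixed upright; origin under its middle on the bench. Grey foot plate 150 x 150 mm, 12 mm thick; hub flange 132 mm in diameter, 30 to 42 mm above the bench, five studs on a 104 mm circle up to 68 mm; red barrel 82 mm in diameter up to 86 mm, washer up to 92 mm, shaft end at 110 mm.
- rest: Wooden rest that carries the pliers, fixed, 38 mm tall: a board 138 x 150 mm and 12 mm thick (x from 108 mm behind the origin to 30 mm ahead) with two cross cleats 26 mm tall on it, one under the pliers' pivot, one under the handle ends; 80 mm of free space between them at the grip, down to the board. x towards the tips.
- grease_tin: Grease tin, yellow label, 76 mm in diameter, 70 mm tall; leave alone.
- bearing: Loose steel bearing ring, 62 mm in diameter, 18 mm tall, lying flat; leave alone.
- dust_cap: Aluminium hub cap, 62 mm in diameter, 28 mm tall; leave alone.
- spanner: Steel spanner, 200 mm long, lying on the bench; leave alone.
Not all that is in view belongs to the job. What is shaped like the pliers but purple or turquoise is not meant.

How it is judged:
By the outcome, as a careful person would: the job done as asked, in the order asked, and still so for the second after the job is handed in, while the arm keeps its last pose, push and grip.
It also fails if it takes over 42 s, if anything falls off the work surface, if the arm or the gripper's body presses on something with over 40 N, if the wrist force passes 120 N, or if a joint passes its speed limit or range.

## Robot

A 6-joint arm with a two-finger parallel gripper is mounted at the origin on the work surface. World frame = base frame: x ahead of the robot, y to its left, z up, the work surface at z = 0. Lengths are in m, angles in degrees, forces in N, time in s.
With the tool pointing down it reaches from about 0.4 to 0.825 m from the base axis. Payload 7 kg.
Tool frame: the origin (TCP) lies midway between the tips of the shut fingers; the grasp point (between the pads) lies env.grip_depth behind it (env.grip_depth is the distance from the TCP to the grasp point, in m); z points along the fingers, y is the direction in which the jaws open and shut (so a half turn about z gives the same grasp; the last joint's range is limited). The gripper opens to 88 mm and grips with 3 to 60 N. Pads are 19 mm wide; open, the fingers measure 130 mm over their backs; the gripper's body (78 mm by 193 mm) begins 47 mm behind the grasp point.
Start: joints at [-56.201, 20.546, 0.682, 0, -70.136, -16.507], TCP at [0.201, -0.644, 0.227] pointing down, gripper open.
Joint ranges: [-176.03, 176.03], [-82.01, 121.73], [-58.28, 71.71], [-173.87, 95.51], [-174.79, -0.11], [-173.66, 173.66]. Speed limits (degrees/s): [136.94, 136.94, 172.46, 180, 180, 180].

## Interface

Orientations are given as a 3x3 rotation matrix whose columns are the frame's x, y, z axes.
In Python, from rig import env gives the robot as it stands.
- The arm moves only by the tool play_rows, never from a script. Its argument "motion" is a list of rows, each an object of numbers: "x", "y", "z": the shift along the tool's x, y, z in cm; "ax", "ay", "az": the turn, a rotation vector about the tool's x, y, z in rad; "claw": the finger opening in cm, from 0 to 8.76. In form: [{"x": .., "y": .., "z": .., "ax": .., "ay": .., "az": .., "claw": ..}, ...]. A call has exactly 5 rows; each row is the pose to reach, as a shift and turn from the pose commanded when the call began, along the tool's axes at that moment; what a row does not reach only later rows make up. A row lasts 1/10 s, in which the tool goes at most 50 mm and 8.59 degrees, less where a joint would pass 70% of its speed; a pose out of reach is approached as far as the arm can. A call with a gripper value outside its range is refused whole. The fingers move at their own pace and stop on an object; "squeeze" is the grip in N (left out, the last holds). Time passes only in rows, so rows that repeat a pose let the fingers close, or fill a call up. It gives the time, the measured TCP pose, the force and the opening at its end, in the units of the state.
- env.observe(): the state, without advancing time (a new reading comes with each control period).
- env.grab_frame(name): name is "side" or "top"; returns the picture (420x560x3 uint8, blue, green, red); there is no depth.
- env.camera_params(name): a dict with "fx", "fy", "cx", "cy" (pixels), "rvec" (rotation vector, rad) and "tvec" (3), from world to camera coordinates, as OpenCV has them. Camera axes: x right, y down, z forward; pixel columns grow to the right and rows downward; lengths in m; the calibration is good to about 2 mm. A picture is of the moment at which its call begins. camera_params takes no time and is no camera call.
- env.hand_in(): hands the job in, once; it reports no verdict.
The state is a dict: "clock": time; "qpos": joint angles; "dq": joint speeds; "joint_efforts": joint torques, N m; "tcp_pos": TCP position; "ee_rot": TCP orientation; "contact_force": force on the tool from outside, world axes, zero at the start; "wrist_torque": the same for the moment, N m; "width": finger opening in m.
Only numpy, scipy, OpenCV 4.12 (cv2) and the standard library are available. Lean on these libraries where they do the work, as an engineer would, in place of code of your own. Each camera call takes 0.05 s, during which the arm holds its last target. There are 200 camera calls.

## Working session

There is one attempt and no reset: what is moved stays moved. The work goes in short steps, Python scripts to look and compute and a tool call to move; the robot and the scene stay as the last step left them, time stands still between calls to the robot, and variables do not carry over. Pictures are saved under pics/ and viewed, about 8 in all and at most 12, crops included, and the job is handed in when it is done.

Besides the shell and the picture viewer there is one more tool, called by a JSON object that holds its "fn" and its "kwargs". play_rows: Moves the arm, as the interface text tells. Its arguments: {"type":"object","properties":{"motion":{"type":"array"},"squeeze":{"type":"number"}},"required":["motion"]}

```bash
mkdir -p pics; ls
python3 - <<'E'
from rig import env
import cv2
print(env.grip_depth); s=env.observe(); print(s)
for n in("side","top"):
    print(n,env.camera_params(n)); im=env.grab_frame(n); cv2.imwrite(f"pics/{n}0.png",im)
a=cv2.imread("pics/side0.png")
E
```

```text
pics
0.0188
{'clock': 0.0, 'qpos': array([-5.62001675e+01,  2.05911465e+01,  6.33106561e-01, -2.14196839e-02,
       -7.01356446e+01, -1.65075061e+01]), 'dq': array([ 0.06953609,  0.04576609, -0.01427277, -0.04554391,  0.02134427,
       -0.00353651]), 'joint_efforts': array([-1.25665880e-03, -5.82719100e+01,  2.93058980e+01,  6.99707687e+00,
        7.01944882e-03, -2.02169063e-04]), 'tcp_pos': array([ 0.20047981, -0.64401832,  0.22561679]), 'ee_rot': array([[-9.54838416e-01, -2.97124920e-01, -6.17410016e-04],
       [-2.97125534e-01,  9.54837159e-01,  1.55432303e-03],
       [ 1.27697920e-04,  1.66757562e-03, -9.99998601e-01]]), 'contact_force': array([-0.235456  , -0.4849821 , -0.55788341]), 'wrist_torque': array([ 0.01227907, -0.03088812,  0.02811239]), 'width': 0.08755033082571197}
side {'fx': 434.92565639083637, 'fy': 434.92565639083637, 'cx': 273.01628242986357, 'cy': 211.1279060901923, 'rvec': array([ 0.58508492, -2.71680812,  1.12447069]), 'tvec': array([0.58295204, 0.13454595, 1.46705206])}
top {'fx': 467.1638106837028, 'fy': 467.1638106837028, 'cx': 278.700105988541, 'cy': 210.1015070456523, 'rvec': array([ 2.22041688, -2.1746838 ,  0.07760667]), 'tvec': array([0.14992488, 0.5496229 , 1.28481765])}
```

View pics/side0.png

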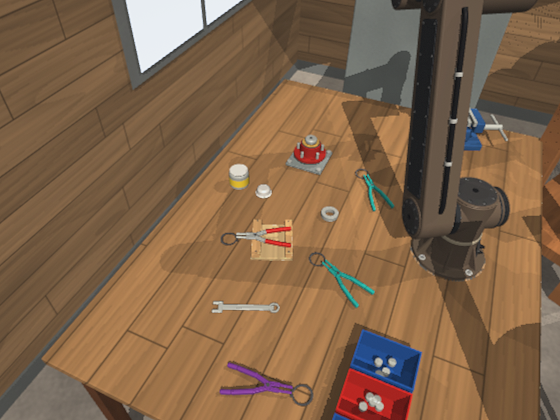

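View pics/top0.png

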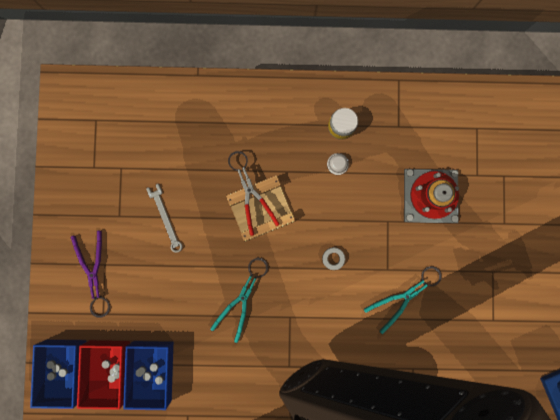

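Side shows the red pliers at about (265,238) and the hub at (310,150). Top shows the pliers at (255,200), clip at (242,160) and hub at (437,195).

```bash
cat > h.py <<'E'
import numpy as np, cv2
from rig import env
P={}
for n in("side","top"):
    c=env.camera_params(n); K=np.array([[c['fx'],0,c['cx']],[0,c['fy'],c['cy']],[0,0,1]])
    R=cv2.Rodrigues(np.array(c['rvec']))[0]; P[n]=(K,R,np.array(c['tvec']))
def proj(n,X):
    K,R,t=P[n]; p=K@(R@np.asarray(X)+t); return p[:2]/p[2]
def onz(n,uv,z):
    K,R,t=P[n]; o=-R.T@t; d=R.T@np.linalg.solve(K,[uv[0],uv[1],1]); return o+d*(z-o[2])/d[2]
def tri(a,b):
    M=[np.c_[P[n][0]@P[n][1],P[n][0]@P[n][2]] for n in("side","top")]
    X=cv2.triangulatePoints(M[0],M[1],np.array(a,float).reshape(2,1),np.array(b,float).reshape(2,1))[:,0]; X=X[:3]/X[3]
    return X,np.linalg.norm(proj("side",X)-a),np.linalg.norm(proj("top",X)-b)
E
python3 - <<'E'
from h import *
S=cv2.imread("pics/side0.png");T=cv2.imread("pics/top0.png")
def crop(im,x,y,w,h): return cv2.resize(im[y:y+h,x:x+w],(400,300),interpolation=cv2.INTER_CUBIC)
g=np.vstack([np.hstack([crop(S,215,200,100,75),crop(T,210,145,120,90)]),np.hstack([crop(S,280,125,60,45),crop(T,395,160,80,60)])])
cv2.imwrite("pics/c1.png",g)
for n,im,box in(("side",S,(240,220,60,32)),("top",T,(230,175,65,70))):
    x,y,w,h=box; hsv=cv2.cvtColor(im[y:y+h,x:x+w],cv2.COLOR_BGR2HSV)
    m=(((hsv[...,0]<6)|(hsv[...,0]>172))&(hsv[...,1]>170)&(hsv[...,2]>80)).astype('uint8')
    k,l,st,ce=cv2.connectedComponentsWithStats(m)
    for i in range(1,k):
        if st[i,4]<25: continue
        pts=np.argwhere(l==i)[:,::-1].astype('float32')+[x,y]
        v=cv2.fitLine(pts.astype('float32'),cv2.DIST_L2,0,.01,.01).ravel(); s=(pts-v[2:])@v[:2]
        print(n,st[i,4],(ce[i]+[x,y]).round(1),"ends",(v[2:]+v[:2]*s.min()).round(1),(v[2:]+v[:2]*s.max()).round(1))
E
```

```text
side 95 [278.3 229.3] ends [266.1 230.7] [290.1 228. ]
side 99 [278.1 242.9] ends [265.7 240.6] [290.2 245.1]
top 110 [269.  211.5] ends [260.6 198.6] [277.6 224.6]
top 108 [248.8 219.6] ends [246.1 204.8] [251.4 234.3]
```

View pics/c1.png

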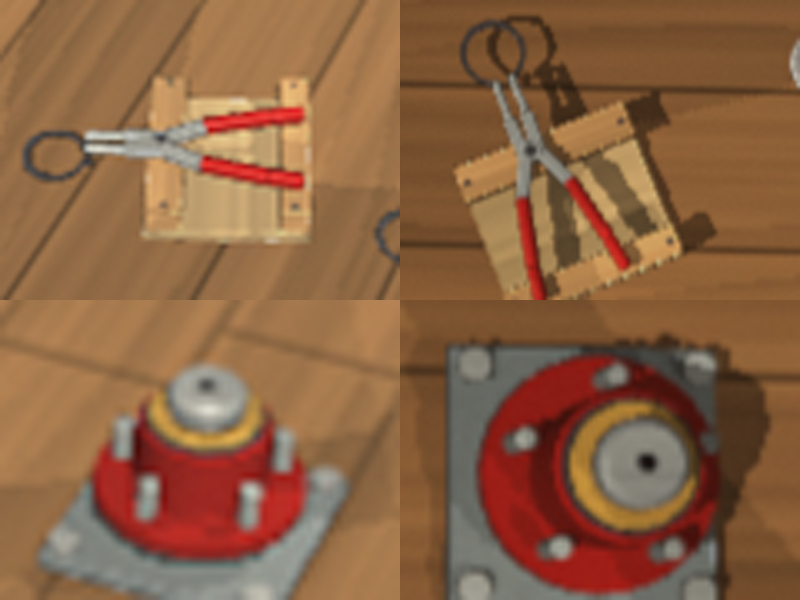

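The crop shows the shaft-end centre dot at side (310.6,137.3), top (444.0,192.2), and the pliers' pivot bolt at side (254.6,234.1), top (248.9,189.6).

Run:
```python
from h import *
S=cv2.imread("pics/side0.png");T=cv2.imread("pics/top0.png")
f=lambda r:(r[0].round(4),round(r[1],2),round(r[2],2))
print("shaft",f(tri((310.6,137.3),(444.0,192.2))))
print("pivot",f(tri((254.6,234.1),(248.9,189.6))))
A,B=(278.3,229.3),(278.1,242.9); C,D=(269,211.5),(248.8,219.6)
for p in((A,C),(B,D),(A,D),(B,C)): print(f(tri(*p)))
print("ends",[f(tri(*p)) for p in (((290.1,228),(277.6,224.6)),((290.2,245.1),(251.4,234.3)),((266.1,230.7),(260.6,198.6)),((265.7,240.6),(246.1,204.8)))])
# washer: yellow mask centroid of outer hull
for n,im,(x,y,w,h),z in(("side",S,(280,125,60,45),.092),("top",T,(395,160,80,60),.092)):
    hsv=cv2.cvtColor(im[y:y+h,x:x+w],cv2.COLOR_BGR2HSV)
    m=((hsv[...,0]>14)&(hsv[...,0]<30)&(hsv[...,1]>140)&(hsv[...,2]>110)).astype('uint8')
    if n=="side": m[30:]=0
    k,l,st,ce=cv2.connectedComponentsWithStats(m);i=1+st[1:,4].argmax();c=np.argwhere(l==i)[:,::-1].astype('int32');hu=cv2.convexHull(c)
    e=cv2.fitEllipse(hu); p=np.array(e[0])+[x,y];print(n,"washer",e[1],p,onz(n,p,z).round(4))
print(onz("side",(310.6,137.3),.11),onz("top",(444,192.2),.11))
# ring
for n,im,(x,y,w,h),z in(("side",S,(219,228,22,20),.027),("top",T,(226,148,18,24),.027)):
    g=cv2.cvtColor(im[y:y+h,x:x+w],cv2.COLOR_BGR2GRAY); m=(g<75);q=np.argwhere(m)[:,::-1].astype('int32')+[x,y]
    e=cv2.fitEllipse(cv2.convexHull(q.astype('int32')));print(n,"ring",e,onz(n,e[0],z).round(4))
```

```text
shaft (array([ 0.5955, -0.2653,  0.1117]), np.float64(0.23), np.float64(0.3))
pivot (array([0.5977, 0.2434, 0.053 ]), np.float64(0.11), np.float64(0.12))
(array([0.5384, 0.1874, 0.0482]), np.float64(0.61), np.float64(0.66))
(array([0.5154, 0.2416, 0.047 ]), np.float64(0.6), np.float64(0.62))
(array([0.515 , 0.239 , 0.1099]), np.float64(0.12), np.float64(0.13))
(array([ 0.5401,  0.1873, -0.0221]), np.float64(1.35), np.float64(1.41))
ends [(array([0.5042, 0.1636, 0.0465]), np.float64(0.32), np.float64(0.35)), (array([0.4759, 0.2337, 0.0468]), np.float64(0.57), np.float64(0.59)), (array([0.5728, 0.2108, 0.0489]), np.float64(0.65), np.float64(0.7)), (array([0.5557, 0.25  , 0.0477]), np.float64(0.48), np.float64(0.51))]
side washer (11.779829978942871, 16.428930282592773) [310.33438492 140.81081009] [ 0.5956 -0.2693  0.092 ]
top washer (24.940507888793945, 25.658349990844727) [441.04808426 192.73445892] [ 0.5968 -0.2646  0.092 ]
[ 0.59541264 -0.26791226  0.11      ] [ 0.596464   -0.26575158  0.11      ]
side ring ((229.51113891601562, 238.5411834716797), (11.916617393493652, 17.19972038269043), 96.29026794433594) [0.6753 0.2756 0.027 ]
top ring ((236.5003662109375, 161.22552490234375), (19.178346633911133, 25.911203384399414), 40.468414306640625) [0.6788 0.2811 0.027 ]
```

Shaft axis is about (0.596,-0.2655), with a measured end height of 0.112 against 0.110. The pliers' pivot is (0.598,0.243), axis at 22.3°, and grip is about (0.536,0.218) at z≈0.0455. I'm going above the pliers.

{"fn": "play_rows", "kwargs": {"motion": [{"x": -3, "y": 3.74, "claw": 8.7}, {"x": -6, "y": 7.5}, {"x": -9, "y": 11.2}, {"x": -12, "y": 15}, {"x": -15, "y": 18.7}]}}

```text
$.motion[0]: bad value
```

{"fn": "play_rows", "kwargs": {"motion": [{"x": -3, "y": 3.74}, {"x": -6, "y": 7.5}, {"x": -9, "y": 11.2}, {"x": -12, "y": 15}, {"x": -15, "y": 18.7}]}}

```text
$.motion[0]: bad value
```

{"fn": "play_rows", "kwargs": {"motion": [{"x": -3, "y": 3.74}, {"x": -6, "y": 7.5}, {"x": -9, "y": 11.2}, {"x": -12, "y": 15}, {"x": -15, "y": 18.7}]}}

```text
$.motion[0]: bad value
```

{"fn": "play_rows", "kwargs": {"motion": [{"x": -4, "y": 5, "az": -0.087}, {"x": -7, "y": 8.7, "az": -0.087}, {"x": -10, "y": 12.4, "az": -0.087}, {"x": -13.2, "y": 16.3, "az": -0.087}, {"x": -13.2, "y": 16.3, "az": -0.087}]}}

```text
$.motion[0]: bad value
```

{"fn": "play_rows", "kwargs": {"motion": [{"x": -15, "y": 18.7, "z": 0, "ax": 0, "ay": 0, "az": 0, "claw": 8.7}, {"x": -15, "y": 18.7, "z": 0, "ax": 0, "ay": 0, "az": 0, "claw": 8.7}, {"x": -15, "y": 18.7, "z": 0, "ax": 0, "ay": 0, "az": 0, "claw": 8.7}, {"x": -15, "y": 18.7, "z": 0, "ax": 0, "ay": 0, "az": 0, "claw": 8.7}, {"x": -15, "y": 18.7, "z": 0, "ax": 0, "ay": 0, "az": 0, "claw": 8.7}]}}

```text
clock: 0.6
tcp_pos: [0.2884, -0.419, 0.2263]
ee_rot: [[-0.955, -0.297, -0.0], [-0.297, 0.955, 0.0], [-0.0, 0.0, -1.0]]
contact_force: [1.9, 0.1, 0.9]
width: 0.0867
```

{"fn": "play_rows", "kwargs": {"motion": [{"x": -15, "y": 18.7, "z": 0, "ax": 0, "ay": 0, "az": 0, "claw": 8.7}, {"x": -15, "y": 18.7, "z": 0, "ax": 0, "ay": 0, "az": 0, "claw": 8.7}, {"x": -15, "y": 18.7, "z": 0, "ax": 0, "ay": 0, "az": 0, "claw": 8.7}, {"x": -15, "y": 18.7, "z": 0, "ax": 0, "ay": 0, "az": 0, "claw": 8.7}, {"x": -15, "y": 18.7, "z": 0, "ax": 0, "ay": 0, "az": 0, "claw": 8.7}]}}

```text
clock: 1.1
tcp_pos: [0.3761, -0.196, 0.2267]
ee_rot: [[-0.955, -0.298, 0.001], [-0.298, 0.955, 0.0], [-0.001, 0.0, -1.0]]
contact_force: [0.5, -1.4, -0.3]
width: 0.087
```

{"fn": "play_rows", "kwargs": {"motion": [{"x": -15, "y": 18.7, "z": 0, "ax": 0, "ay": 0, "az": 0, "claw": 8.7}, {"x": -15, "y": 18.7, "z": 0, "ax": 0, "ay": 0, "az": 0, "claw": 8.7}, {"x": -15, "y": 18.7, "z": 0, "ax": 0, "ay": 0, "az": 0, "claw": 8.7}, {"x": -15, "y": 18.7, "z": 0, "ax": 0, "ay": 0, "az": 0, "claw": 8.7}, {"x": -15, "y": 18.7, "z": 0, "ax": 0, "ay": 0, "az": 0, "claw": 8.7}]}}

```text
clock: 1.6
tcp_pos: [0.4639, 0.0275, 0.2266]
ee_rot: [[-0.954, -0.298, 0.0], [-0.298, 0.954, 0.0], [-0.0, 0.0, -1.0]]
contact_force: [0.5, -0.6, 0.5]
width: 0.0874
```

{"fn": "play_rows", "kwargs": {"motion": [{"x": -13.2, "y": 16.3, "z": 0, "ax": 0, "ay": 0, "az": -0.087, "claw": 8.7}, {"x": -13.2, "y": 16.3, "z": 0, "ax": 0, "ay": 0, "az": -0.087, "claw": 8.7}, {"x": -13.2, "y": 16.3, "z": 0, "ax": 0, "ay": 0, "az": -0.087, "claw": 8.7}, {"x": -13.2, "y": 16.3, "z": 0, "ax": 0, "ay": 0, "az": -0.087, "claw": 8.7}, {"x": -13.2, "y": 16.3, "z": 0, "ax": 0, "ay": 0, "az": -0.087, "claw": 8.7}]}}

```text
clock: 2.1
tcp_pos: [0.5423, 0.2239, 0.2252]
ee_rot: [[-0.924, -0.381, -0.001], [-0.381, 0.924, -0.001], [0.001, -0.0, -1.0]]
contact_force: [-1.0, -0.6, -0.7]
width: 0.0866
```

{"fn": "play_rows", "kwargs": {"motion": [{"x": 0, "y": -0.2, "z": 4, "ax": 0, "ay": 0, "az": 0, "claw": 8.7}, {"x": 0, "y": -0.2, "z": 8, "ax": 0, "ay": 0, "az": 0, "claw": 8.7}, {"x": 0, "y": -0.2, "z": 11, "ax": 0, "ay": 0, "az": 0, "claw": 8.7}, {"x": 0, "y": -0.2, "z": 11, "ax": 0, "ay": 0, "az": 0, "claw": 8.7}, {"x": 0, "y": -0.2, "z": 11, "ax": 0, "ay": 0, "az": 0, "claw": 8.7}]}}

```text
clock: 2.6
tcp_pos: [0.542, 0.2177, 0.117]
ee_rot: [[-0.925, -0.379, -0.0], [-0.379, 0.925, -0.001], [0.001, -0.001, -1.0]]
contact_force: [0.5, 0.4, 0.9]
width: 0.0872
```

Run:
```python
from h import *
S=env.grab_frame("side");T=env.grab_frame("top");s=env.observe();print(s['tcp_pos'],s['width'])
def crop(im,x,y,w,h): return cv2.resize(im[y:y+h,x:x+w],(400,300),interpolation=cv2.INTER_CUBIC)
cv2.imwrite("pics/c2.png",np.hstack([crop(S,205,180,120,90),crop(T,200,145,120,90)]))
p=s['tcp_pos'];print(proj("side",p),proj("top",p))
```

```text
[0.54298752 0.21851447 0.11861249] 0.08681828938903864
[273.00687307 220.47239521] [256.85431708 208.59757979]
```

View pics/c2.png

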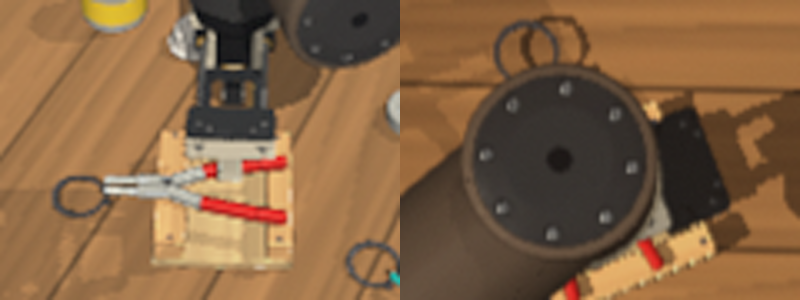

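{"fn": "play_rows", "kwargs": {"motion": [{"x": 0, "y": 0.2, "z": 2, "ax": 0, "ay": 0, "az": 0, "claw": 8.7}, {"x": 0, "y": 0.2, "z": 5, "ax": 0, "ay": 0, "az": 0, "claw": 8.7}, {"x": 0, "y": 0.2, "z": 7.5, "ax": 0, "ay": 0, "az": 0, "claw": 8.7}, {"x": 0, "y": 0.2, "z": 9, "ax": 0, "ay": 0, "az": 0, "claw": 8.7}, {"x": 0, "y": 0.2, "z": 9, "ax": 0, "ay": 0, "az": 0, "claw": 8.7}]}}

```text
clock: 3.2
tcp_pos: [0.5409, 0.2196, 0.0263]
ee_rot: [[-0.925, -0.379, -0.001], [-0.379, 0.925, -0.001], [0.001, -0.0, -1.0]]
contact_force: [-1.0, -0.1, 0.2]
width: 0.0869
```

{"fn": "play_rows", "kwargs": {"motion": [{"x": 0, "y": 0, "z": 0, "ax": 0, "ay": 0, "az": 0, "claw": 7.5}, {"x": 0, "y": 0, "z": 0, "ax": 0, "ay": 0, "az": 0, "claw": 7.2}, {"x": 0, "y": 0, "z": 0, "ax": 0, "ay": 0, "az": 0, "claw": 6.9}, {"x": 0, "y": 0, "z": 0, "ax": 0, "ay": 0, "az": 0, "claw": 6.7}, {"x": 0, "y": 0, "z": 0, "ax": 0, "ay": 0, "az": 0, "claw": 6.5}], "squeeze": 30}}

```text
clock: 3.7
tcp_pos: [0.5417, 0.2199, 0.028]
ee_rot: [[-0.925, -0.38, 0.001], [-0.38, 0.925, 0.001], [-0.001, 0.0, -1.0]]
contact_force: [-1.4, -1.8, 8.3]
width: 0.0659
```

{"fn": "play_rows", "kwargs": {"motion": [{"x": 0, "y": 0, "z": 0, "ax": 0, "ay": 0, "az": 0, "claw": 6.2}, {"x": 0, "y": 0, "z": 0, "ax": 0, "ay": 0, "az": 0, "claw": 5.9}, {"x": 0, "y": 0, "z": 0, "ax": 0, "ay": 0, "az": 0, "claw": 5.6}, {"x": 0, "y": 0, "z": 0, "ax": 0, "ay": 0, "az": 0, "claw": 5.4}, {"x": 0, "y": 0, "z": 0, "ax": 0, "ay": 0, "az": 0, "claw": 5.4}]}}

```text
clock: 4.2
tcp_pos: [0.5414, 0.2198, 0.028]
ee_rot: [[-0.925, -0.379, 0.001], [-0.379, 0.925, 0.0], [-0.001, -0.0, -1.0]]
contact_force: [-2.6, -1.9, 9.3]
width: 0.0544
```

Run:
```python
from h import *
s=env.observe();print(s['contact_force'],s['wrist_torque'],s['width'],s['tcp_pos'])
```

```text
[-2.59902275 -1.94737875  9.27275535] [-0.77512893  0.96815593  0.10098026] 0.05441173086750716 [0.54144142 0.2198079  0.02804936]
```

The force reads 9 N upward, from the handles pressing on the cleat as the fingers close. I'll ease the tool up slightly.

{"fn": "play_rows", "kwargs": {"motion": [{"x": 0, "y": 0, "z": -0.1, "ax": 0, "ay": 0, "az": 0, "claw": 5.4}, {"x": 0, "y": 0, "z": -0.1, "ax": 0, "ay": 0, "az": 0, "claw": 5.4}, {"x": 0, "y": 0, "z": -0.1, "ax": 0, "ay": 0, "az": 0, "claw": 5.4}, {"x": 0, "y": 0, "z": -0.1, "ax": 0, "ay": 0, "az": 0, "claw": 5.4}, {"x": 0, "y": 0, "z": -0.1, "ax": 0, "ay": 0, "az": 0, "claw": 5.4}]}}

```text
clock: 4.7
tcp_pos: [0.5413, 0.2199, 0.0281]
ee_rot: [[-0.925, -0.379, 0.0], [-0.379, 0.925, 0.0], [-0.0, -0.0, -1.0]]
contact_force: [-1.9, -0.9, 5.6]
width: 0.0543
```

{"fn": "play_rows", "kwargs": {"motion": [{"x": 0, "y": 0, "z": 0, "ax": 0, "ay": 0, "az": 0, "claw": 5.0}, {"x": 0, "y": 0, "z": 0, "ax": 0, "ay": 0, "az": 0, "claw": 4.7}, {"x": 0, "y": 0, "z": 0, "ax": 0, "ay": 0, "az": 0, "claw": 4.4}, {"x": 0, "y": 0, "z": 0, "ax": 0, "ay": 0, "az": 0, "claw": 4.2}, {"x": 0, "y": 0, "z": 0, "ax": 0, "ay": 0, "az": 0, "claw": 4.0}]}}

```text
clock: 5.2
tcp_pos: [0.5412, 0.2197, 0.0281]
ee_rot: [[-0.925, -0.38, 0.0], [-0.38, 0.925, -0.0], [-0.0, -0.0, -1.0]]
contact_force: [-2.5, -1.1, 6.6]
width: 0.0413
```

{"fn": "play_rows", "kwargs": {"motion": [{"x": 0, "y": 0, "z": 0, "ax": 0, "ay": 0, "az": 0, "claw": 3.9}, {"x": 0, "y": 0, "z": 0, "ax": 0, "ay": 0, "az": 0, "claw": 3.8}, {"x": 0, "y": 0, "z": 0, "ax": 0, "ay": 0, "az": 0, "claw": 3.7}, {"x": 0, "y": 0, "z": 0, "ax": 0, "ay": 0, "az": 0, "claw": 3.7}, {"x": 0, "y": 0, "z": 0, "ax": 0, "ay": 0, "az": 0, "claw": 3.7}]}}

```text
clock: 5.7
tcp_pos: [0.5411, 0.2195, 0.0281]
ee_rot: [[-0.925, -0.379, 0.0], [-0.379, 0.925, -0.0], [0.0, -0.0, -1.0]]
contact_force: [-1.9, -2.6, 7.9]
width: 0.0369
```

{"fn": "play_rows", "kwargs": {"motion": [{"x": 0, "y": 0, "z": -0.2, "ax": 0, "ay": 0, "az": 0, "claw": 3.7}, {"x": 0, "y": 0, "z": -0.5, "ax": 0, "ay": 0, "az": 0, "claw": 3.7}, {"x": 0, "y": 0, "z": -1, "ax": 0, "ay": 0, "az": 0, "claw": 3.7}, {"x": 0, "y": 0, "z": -1.8, "ax": 0, "ay": 0, "az": 0, "claw": 3.7}, {"x": 0, "y": 0, "z": -2.6, "ax": 0, "ay": 0, "az": 0, "claw": 3.7}]}}

```text
clock: 6.2
tcp_pos: [0.5411, 0.2198, 0.0542]
ee_rot: [[-0.925, -0.379, -0.0], [-0.379, 0.925, -0.0], [0.0, -0.0, -1.0]]
contact_force: [-0.3, 0.6, -2.6]
width: 0.0371
```

{"fn": "play_rows", "kwargs": {"motion": [{"x": 0, "y": 0, "z": -2, "ax": 0, "ay": 0, "az": 0, "claw": 3.7}, {"x": 0, "y": 0, "z": -4, "ax": 0, "ay": 0, "az": 0, "claw": 3.7}, {"x": 0, "y": 0, "z": -7, "ax": 0, "ay": 0, "az": 0, "claw": 3.7}, {"x": 0, "y": 0, "z": -10, "ax": 0, "ay": 0, "az": 0, "claw": 3.7}, {"x": 0, "y": 0, "z": -12, "ax": 0, "ay": 0, "az": 0, "claw": 3.7}]}}

```text
clock: 6.7
tcp_pos: [0.5417, 0.2202, 0.1767]
ee_rot: [[-0.925, -0.379, 0.003], [-0.379, 0.925, 0.002], [-0.003, 0.001, -1.0]]
contact_force: [0.4, 1.6, -1.8]
width: 0.0374
```

Run:
```python
from h import *
S=env.grab_frame("side");T=env.grab_frame("top");s=env.observe();print(s['tcp_pos'],s['width'],s['contact_force'],s['qpos'])
def crop(im,x,y,w,h): return cv2.resize(im[y:y+h,x:x+w],(400,300),interpolation=cv2.INTER_CUBIC)
cv2.imwrite("pics/c3.png",np.hstack([crop(S,190,160,120,90),crop(T,200,125,120,90)]))
p=s['tcp_pos'];d=np.array([.925,.379,0]);c=p+d*.151+[0,0,.0188-.01825];print(c,proj("side",c),proj("top",c))
```

```text
[0.54273531 0.22083009 0.17773397] 0.03694092659874661 [-0.31607174  0.28667847 -3.27160973] [ 4.12793190e+01  1.41004885e+01 -1.51689927e+01  5.31494391e-02
 -6.03527909e+01 -1.09001725e+02]
[0.68241031 0.27805909 0.17828397] [224.41429264 206.17386139] [233.01669294 149.74673988]
```

View pics/c3.png

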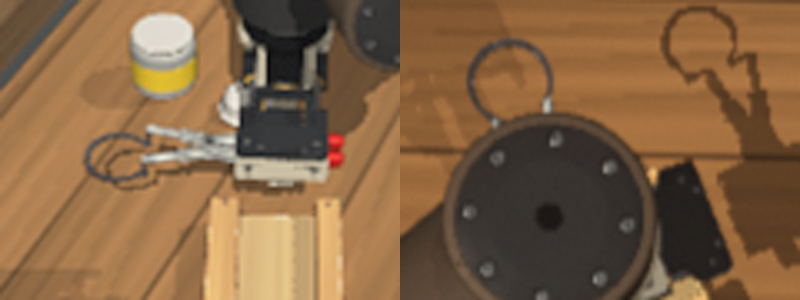

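The ring sits where predicted, at side ~(225,207), top (233,150), open and level on the tips. I'm swinging it over to the hub, turning -46.3°.

{"fn": "play_rows", "kwargs": {"motion": [{"x": 0.8, "y": -1.2, "z": 0, "ax": 0, "ay": 0, "az": 0.03, "claw": 3.7}, {"x": 2.4, "y": -3.6, "z": 0, "ax": 0, "ay": 0, "az": 0.08, "claw": 3.7}, {"x": 4.2, "y": -6.4, "z": 0, "ax": 0, "ay": 0, "az": 0.14, "claw": 3.7}, {"x": 6.1, "y": -9.2, "z": 0, "ax": 0, "ay": 0, "az": 0.205, "claw": 3.7}, {"x": 7.9, "y": -12, "z": 0, "ax": 0, "ay": 0, "az": 0.27, "claw": 3.7}]}}

```text
clock: 7.3
tcp_pos: [0.5118, 0.0767, 0.1723]
ee_rot: [[-0.993, -0.115, -0.002], [-0.115, 0.993, -0.001], [0.002, -0.001, -1.0]]
contact_force: [0.5, -0.3, -1.9]
width: 0.0373
```

{"fn": "play_rows", "kwargs": {"motion": [{"x": 0.9, "y": -2.7, "z": 0, "ax": 0, "ay": 0, "az": 0.054, "claw": 3.7}, {"x": 1.8, "y": -5.5, "z": 0, "ax": 0, "ay": 0, "az": 0.108, "claw": 3.7}, {"x": 2.7, "y": -8.2, "z": 0, "ax": 0, "ay": 0, "az": 0.162, "claw": 3.7}, {"x": 3.6, "y": -11, "z": 0, "ax": 0, "ay": 0, "az": 0.216, "claw": 3.7}, {"x": 4.5, "y": -13.7, "z": 0, "ax": 0, "ay": 0, "az": 0.27, "claw": 3.7}]}}

```text
clock: 7.8
tcp_pos: [0.4833, -0.0643, 0.1725]
ee_rot: [[-0.988, 0.154, -0.002], [0.154, 0.988, -0.0], [0.002, -0.0, -1.0]]
contact_force: [0.1, -0.3, -2.0]
width: 0.0373
```

{"fn": "play_rows", "kwargs": {"motion": [{"x": 0.2, "y": -3.6, "z": 0, "ax": 0, "ay": 0, "az": 0.067, "claw": 3.7}, {"x": 0.3, "y": -7.2, "z": 0, "ax": 0, "ay": 0, "az": 0.134, "claw": 3.7}, {"x": 0.5, "y": -10.8, "z": 0, "ax": 0, "ay": 0, "az": 0.2, "claw": 3.7}, {"x": 0.6, "y": -13.3, "z": 0, "ax": 0, "ay": 0, "az": 0.245, "claw": 3.7}, {"x": 0.6, "y": -14.4, "z": 0, "ax": 0, "ay": 0, "az": 0.268, "claw": 3.7}]}}

```text
clock: 8.3
tcp_pos: [0.4554, -0.2059, 0.1724]
ee_rot: [[-0.911, 0.411, -0.002], [0.411, 0.911, 0.0], [0.002, -0.001, -1.0]]
contact_force: [0.4, 0.1, -2.3]
width: 0.0375
```

{"fn": "play_rows", "kwargs": {"motion": [{"x": 0, "y": 0, "z": 1, "ax": 0, "ay": 0, "az": 0, "claw": 3.7}, {"x": 0, "y": 0, "z": 2, "ax": 0, "ay": 0, "az": 0, "claw": 3.7}, {"x": 0, "y": 0, "z": 3, "ax": 0, "ay": 0, "az": 0, "claw": 3.7}, {"x": 0, "y": 0, "z": 3.5, "ax": 0, "ay": 0, "az": 0, "claw": 3.7}, {"x": 0, "y": 0, "z": 3.5, "ax": 0, "ay": 0, "az": 0, "claw": 3.7}]}}

```text
clock: 8.8
tcp_pos: [0.457, -0.2033, 0.1374]
ee_rot: [[-0.914, 0.406, -0.002], [0.406, 0.914, 0.0], [0.002, -0.001, -1.0]]
contact_force: [0.0, 0.0, -1.9]
width: 0.0376
```

Run:
```python
from h import *
S=env.grab_frame("side");T=env.grab_frame("top");s=env.observe();print(s['tcp_pos'],s['width'],s['contact_force'],s['ee_rot'][:,0],s['clock'])
cv2.imwrite("pics/s4.png",S);cv2.imwrite("pics/t4.png",T)
def crop(im,x,y,w,h): return cv2.resize(im[y:y+h,x:x+w],(400,400),interpolation=cv2.INTER_CUBIC)
cv2.imwrite("pics/c4.png",np.hstack([crop(S,280,100,60,60),crop(T,405,155,70,70)]))
d=-s['ee_rot'][:,0];c=s['tcp_pos']+d*.151+[0,0,.0188-.01825];print(c,proj("side",c),proj("top",c))
```

```text
[ 0.45767182 -0.20363473  0.1385236 ] 0.037264488536093696 [ 0.04163143  0.76234737 -2.62617427] [-9.13822905e-01  4.06112879e-01  1.69619378e-04] 8.9
[ 0.59565908 -0.26495778  0.13904799] [310.85031229 131.57299334] [447.88356189 191.40368414]
```

View pics/c4.png

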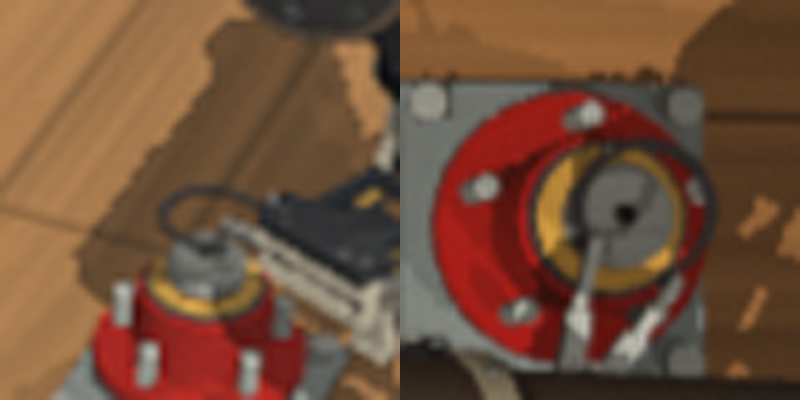

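The ring is above the shaft. In the crop its centre is about side (311.7,131.6), top (448.2,191.0), within 1 px of the prediction. I'm going closer for a finer check.

{"fn": "play_rows", "kwargs": {"motion": [{"x": 0, "y": 0, "z": 0.5, "ax": 0, "ay": 0, "az": 0, "claw": 3.7}, {"x": 0, "y": 0, "z": 1, "ax": 0, "ay": 0, "az": 0, "claw": 3.7}, {"x": 0, "y": 0, "z": 1.5, "ax": 0, "ay": 0, "az": 0, "claw": 3.7}, {"x": 0, "y": 0, "z": 1.9, "ax": 0, "ay": 0, "az": 0, "claw": 3.7}, {"x": 0, "y": 0, "z": 1.9, "ax": 0, "ay": 0, "az": 0, "claw": 3.7}]}}

```text
clock: 9.4
tcp_pos: [0.4569, -0.204, 0.1188]
ee_rot: [[-0.913, 0.407, -0.001], [0.407, 0.913, 0.0], [0.001, -0.0, -1.0]]
contact_force: [-0.5, 0.9, -2.2]
width: 0.0373
```

Run:
```python
from h import *
S=env.grab_frame("side");T=env.grab_frame("top")
P_=[]
for i in range(3): S=env.grab_frame("side");P_.append(env.observe()['tcp_pos'])
p=np.mean(P_,0);s=env.observe();print(p,s['width'],s['contact_force'],s['ee_rot'][:,0],s['clock'])
def crop(im,x,y,w,h): return cv2.resize(im[y:y+h,x:x+w],(400,400),interpolation=cv2.INTER_CUBIC)
cv2.imwrite("pics/s5.png",S);cv2.imwrite("pics/t5.png",T)
cv2.imwrite("pics/c5.png",np.hstack([crop(S,290,115,40,40),crop(T,422,170,44,44)]))
c=p+np.array([.9137,-.4063,0])*.151+[0,0,.00055];print(c,proj("side",c),proj("top",c))
g=np.array([.596,-.2655,.11]);print(proj("side",g),proj("top",g))
```

```text
[ 0.45756777 -0.2040688   0.11971407] 0.037439849142729936 [-0.6428444   0.2087657  -2.28826104] [-9.13410066e-01  4.07040449e-01 -3.52835505e-04] 9.65
[ 0.59553647 -0.2654201   0.12026407] [310.55084999 135.48593949] [445.331206   192.17134941]
[310.24857925 137.58764813] [443.90357712 192.37587129]
```

View pics/c5.png

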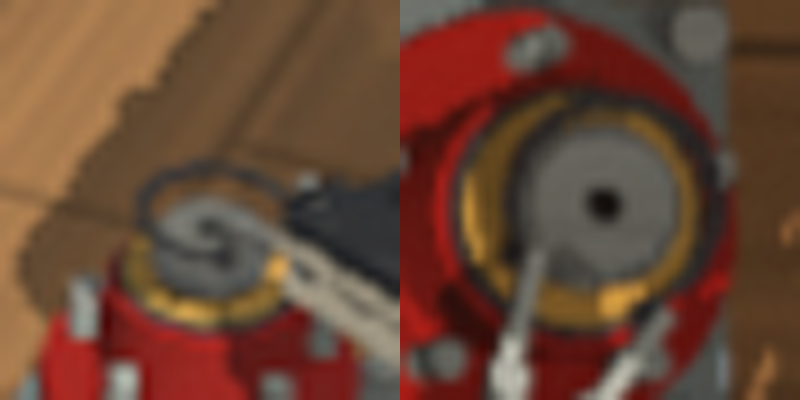

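Top shows the shaft dot at (444.3,192.4) with the ring's dark band outside it. Side shows the ring at (306..319,131..141) around the shaft end. I'll read the ring's dark edges numerically.

Run:
```python
from h import *
S=cv2.imread("pics/s5.png");T=cv2.imread("pics/t5.png");T0=cv2.imread("pics/top0.png")
np.set_printoptions(linewidth=220)
print("cols",np.arange(426,464))
for r in (186,190,192,194): print(r,T[r,426:464].max(2 if 0 else 1))
print("col 445,441,449 rows 176..")
for c in(437,441,445,449,453): print(c,T[174:196,c].max(1))
print("side cols 298.."); 
for r in (133,135,137): print(r,S[r,298:330].max(1))
for c in(306,308,310,312,314): print(c,S[126:150,c].max(1))
```

```text
cols [426 427 428 429 430 431 432 433 434 435 436 437 438 439 440 441 442 443 444 445 446 447 448 449 450 451 452 453 454 455 456 457 458 459 460 461 462 463]
186 [ 82 132 130  78  68  88  97  96  73  49  49  62  72  88 100 103 103 104 103 102 102 102  96  94 102 114  79  53  43  44  73  77  83  83  82  82  82  83]
190 [158 105  75 143 114  94  93  64  46  60  73  95 101 100 100 100  92  80  77  83  96  99  99  99  98  95  92 113  75  50  43  67  74  79  81  81  81  80]
192 [157 100  87 179 130  95  91  58  44  67  79  97 100  99 100  98  68  32  20  26  69  95  97  99  98  95  85 111  89  56  42  52  81  85  81  82  82  81]
194 [159 104  79 178 141 102  95  68  46  61  73  90  94  94  95  95  92  76  65  70  89  95  94  93  93  92  85 111  78  49  43  56  86  85  82  82  81  83]
col 445,441,449 rows 176..
437 [102  99  76  65  74  69  56  78  87  62  46  49  62  72  82  91  95  96  97  94  90  86]
441 [100 101 102  98  85  62  49  46  54  69  76  91 103 103 101 101 100  98  98  98  95  94]
445 [ 95 101 101 100  98  81  54  49  75  87  81  94 102 102 102 100  83  45  26  39  70  92]

[... 415 characters left out ...]
104  94  60  41  47  65  64  50  53  53  54  53  50  45]
137 [101  98  94  90  92  77  60  78 106 121 120 103  68  68  90 109 121 115 111  99  62  39  44  51  56  56  53  52  52  53  53  53]
306 [100 100 100 102 107  97  67  78 100 109 110 106  86  67  87  85  77  79 131 167 130 124 166 143]
308 [103 105 109 110 107  86  65  91  98 107 119 120 117  94  71  95  90  77  77 170 201 117 146 158]
310 [110 110 110 108  96  66  67  92 103 117 106  68  81 105  73  92 100  88  78 132 176 133 130 170]
312 [107 101  94  87  87  74  81 110 108 112 110  90  72  71  53  61  87  89  80  99 108  69 103 145]
314 [ 88  91  97  94  99  94  60  81 100  96 110 121  95  93  93  93  93  78  95 140 117  75  83  97]
```

Run:
```python
from h import *
from scipy.optimize import least_squares
obs={"top":[(434.1,192),(455.8,192),(435.5,186),(454.4,186),(434,190),(455.9,190),(437,184.3),(441,180.7),(445,180.7),(449,181.5),(453,184.4)],
"side":[(305,133),(304,135),(304,137),(306,132.4),(308,131.8),(310,131.5),(306,139),(308,140)]}
c=np.array([.59554,-.26542,.1203]);t=np.linspace(0,2*np.pi,721)
def res(c,r,verb=0):
    out=[]
    for n in obs:
        q=np.array([proj(n,c+[r*np.cos(a),r*np.sin(a),0]) for a in t]);ctr=proj(n,c)
        for o in obs[n]:
            k=np.linalg.norm(q-o,axis=1).argmin();s=np.sign(np.linalg.norm(o-ctr)-np.linalg.norm(q[k]-ctr));out.append(s*np.linalg.norm(q[k]-o))
    return np.array(out)
print(res(c,.0294).round(2))
s=least_squares(lambda p:res(p[:3],p[3]),[*c,.0294],diff_step=1e-2,x_scale=[.01]*4);print(s.x.round(4),s.fun.round(2))
for d in([.0,0,0],[-.001,0,0],[-.002,0,0]): print(d, np.abs(res(c+d,.0294)).mean())
# shaft top dot relative: same-view dots
print(tri((310.5,137.1),(444.05,192.05)))
```

```text
[-0.14 -0.89  0.14 -0.28  0.13 -0.53 -0.04  0.82  0.11  0.03 -0.32 -0.54
 -0.89 -0.18 -0.5  -0.48 -0.34  0.22  0.48]
[ 0.5969 -0.2654  0.1181  0.0284] [-0.05 -0.21  0.05  0.13  0.16  0.09 -0.15  0.71  0.08  0.1  -0.04 -0.23
 -0.9  -0.48 -0.12 -0.02  0.18 -0.12  0.18]
[0.0, 0, 0] 0.37227624768464324
[-0.001, 0, 0] 0.37780310458827565
[-0.002, 0, 0] 0.4420695629753547
(array([ 0.59588621, -0.2650873 ,  0.11272444]), np.float64(0.20884982307218564), np.float64(0.27682599487480514))
```

The ring centre (0.596..0.597,-0.2654) agrees with the shaft axis (0.5959,-0.2651) to about 1 mm, against 2.9 mm clearance. Ring height is 0.118. Lowering in steps.

{"fn": "play_rows", "kwargs": {"motion": [{"x": 0, "y": 0, "z": 0.3, "ax": 0, "ay": 0, "az": 0, "claw": 3.7}, {"x": 0, "y": 0, "z": 0.6, "ax": 0, "ay": 0, "az": 0, "claw": 3.7}, {"x": 0, "y": 0, "z": 0.9, "ax": 0, "ay": 0, "az": 0, "claw": 3.7}, {"x": 0, "y": 0, "z": 1.1, "ax": 0, "ay": 0, "az": 0, "claw": 3.7}, {"x": 0, "y": 0, "z": 1.2, "ax": 0, "ay": 0, "az": 0, "claw": 3.7}]}}

```text
clock: 10.15
tcp_pos: [0.4573, -0.204, 0.1072]
ee_rot: [[-0.913, 0.407, -0.0], [0.407, 0.913, 0.0], [0.0, -0.0, -1.0]]
contact_force: [0.2, -1.0, -2.5]
width: 0.0376
```

{"fn": "play_rows", "kwargs": {"motion": [{"x": 0, "y": 0, "z": 0.3, "ax": 0, "ay": 0, "az": 0, "claw": 3.7}, {"x": 0, "y": 0, "z": 0.6, "ax": 0, "ay": 0, "az": 0, "claw": 3.7}, {"x": 0, "y": 0, "z": 0.8, "ax": 0, "ay": 0, "az": 0, "claw": 3.7}, {"x": 0, "y": 0, "z": 0.9, "ax": 0, "ay": 0, "az": 0, "claw": 3.7}, {"x": 0, "y": 0, "z": 1, "ax": 0, "ay": 0, "az": 0, "claw": 3.7}]}}

```text
clock: 10.65
tcp_pos: [0.4574, -0.204, 0.0974]
ee_rot: [[-0.913, 0.407, -0.0], [0.407, 0.913, -0.0], [0.0, -0.0, -1.0]]
contact_force: [-0.7, 0.0, -2.6]
width: 0.0375
```

Run:
```python
from h import *
P_=[];F=[]
for i in range(4):
    S=env.grab_frame("side" if i<2 else "top");
    if i==1:S1=S
    s=env.observe();P_.append(s['tcp_pos']);F.append(np.r_[s['contact_force'],s['wrist_torque']])
T=S;p=np.mean(P_,0);print(p,np.mean(F,0).round(2),s['width'],s['clock'])
def crop(im,x,y,w,h): return cv2.resize(im[y:y+h,x:x+w],(400,400),interpolation=cv2.INTER_CUBIC)
cv2.imwrite("pics/s6.png",S1);cv2.imwrite("pics/t6.png",T)
cv2.imwrite("pics/c6.png",np.hstack([crop(S1,290,115,40,40),crop(T,422,170,44,44)]))
```

```text
[ 0.45741266 -0.20403068  0.09750903] [ 0.34 -0.29 -2.57 -0.03  0.02 -0.01] 0.037523065152001454 10.85
```

View pics/c6.png

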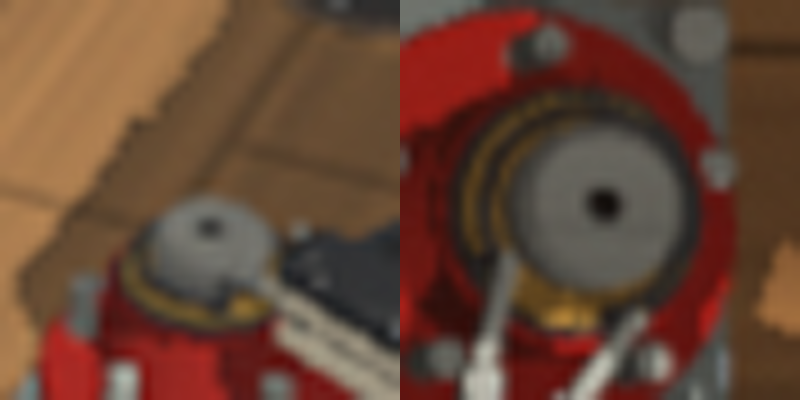

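Both views show the ring round the shaft with a gap all round, free of contact (Fz is just the pliers' weight). I'm lowering the last ~3 mm gently, watching the force.

{"fn": "play_rows", "kwargs": {"motion": [{"x": 0, "y": 0, "z": 0.1, "ax": 0, "ay": 0, "az": 0, "claw": 3.7}, {"x": 0, "y": 0, "z": 0.15, "ax": 0, "ay": 0, "az": 0, "claw": 3.7}, {"x": 0, "y": 0, "z": 0.2, "ax": 0, "ay": 0, "az": 0, "claw": 3.7}, {"x": 0, "y": 0, "z": 0.25, "ax": 0, "ay": 0, "az": 0, "claw": 3.7}, {"x": 0, "y": 0, "z": 0.25, "ax": 0, "ay": 0, "az": 0, "claw": 3.7}]}}

```text
clock: 11.35
tcp_pos: [0.4574, -0.204, 0.095]
ee_rot: [[-0.913, 0.407, -0.0], [0.407, 0.913, 0.0], [0.0, -0.0, -1.0]]
contact_force: [-0.6, 0.7, -2.9]
width: 0.0376
```

```bash
cat > f.py <<'E'
from h import *
P_=[];F=[]
for i in range(8):
    im=env.grab_frame("top"); s=env.observe();P_.append(s['tcp_pos']);F.append(np.r_[s['contact_force'],s['wrist_torque']])
print(np.mean(P_,0),np.mean(F,0).round(2),s['width'],s['clock'])
E
python3 f.py
```

```text
[ 0.45744434 -0.20402988  0.09507304] [-0.05  0.1  -2.27 -0.04 -0.01 -0.01] 0.037223489196049564 11.75
```

{"fn": "play_rows", "kwargs": {"motion": [{"x": 0, "y": 0, "z": 0.03, "ax": 0, "ay": 0, "az": 0, "claw": 3.7}, {"x": 0, "y": 0, "z": 0.06, "ax": 0, "ay": 0, "az": 0, "claw": 3.7}, {"x": 0, "y": 0, "z": 0.06, "ax": 0, "ay": 0, "az": 0, "claw": 3.7}, {"x": 0, "y": 0, "z": 0.06, "ax": 0, "ay": 0, "az": 0, "claw": 3.7}, {"x": 0, "y": 0, "z": 0.06, "ax": 0, "ay": 0, "az": 0, "claw": 3.7}]}}

```text
clock: 12.25
tcp_pos: [0.4574, -0.204, 0.0945]
ee_rot: [[-0.913, 0.407, -0.0], [0.407, 0.913, 0.0], [0.0, 0.0, -1.0]]
contact_force: [-0.2, -0.5, -2.2]
width: 0.0376
```

```bash
python3 f.py
```

```text
[ 0.4574406 -0.2040183  0.0944756] [-0.2  -0.18 -1.88 -0.04  0.    0.02] 0.03719817539032146 12.65
```

{"fn": "play_rows", "kwargs": {"motion": [{"x": 0, "y": 0, "z": 0.03, "ax": 0, "ay": 0, "az": 0, "claw": 3.7}, {"x": 0, "y": 0, "z": 0.03, "ax": 0, "ay": 0, "az": 0, "claw": 3.7}, {"x": 0, "y": 0, "z": 0.03, "ax": 0, "ay": 0, "az": 0, "claw": 3.7}, {"x": 0, "y": 0, "z": 0.03, "ax": 0, "ay": 0, "az": 0, "claw": 3.7}, {"x": 0, "y": 0, "z": 0.03, "ax": 0, "ay": 0, "az": 0, "claw": 3.7}]}}

```text
clock: 13.15
tcp_pos: [0.4574, -0.204, 0.0941]
ee_rot: [[-0.913, 0.407, -0.0], [0.407, 0.913, -0.0], [0.0, -0.0, -1.0]]
contact_force: [-1.1, -0.3, -0.5]
width: 0.0375
```

```bash
sed -i 's/range(8)/range(16)/' f.py; python3 f.py
```

```text
[ 0.45743726 -0.20402416  0.09417136] [ 0.03  0.03 -1.71 -0.06 -0.01  0.  ] 0.03702982696868171 13.95
```

{"fn": "play_rows", "kwargs": {"motion": [{"x": 0, "y": 0, "z": 0.03, "ax": 0, "ay": 0, "az": 0, "claw": 3.7}, {"x": 0, "y": 0, "z": 0.03, "ax": 0, "ay": 0, "az": 0, "claw": 3.7}, {"x": 0, "y": 0, "z": 0.03, "ax": 0, "ay": 0, "az": 0, "claw": 3.7}, {"x": 0, "y": 0, "z": 0.03, "ax": 0, "ay": 0, "az": 0, "claw": 3.7}, {"x": 0, "y": 0, "z": 0.03, "ax": 0, "ay": 0, "az": 0, "claw": 3.7}]}}

```text
clock: 14.45
tcp_pos: [0.4574, -0.204, 0.0939]
ee_rot: [[-0.913, 0.407, 0.0], [0.407, 0.913, -0.0], [-0.0, 0.0, -1.0]]
contact_force: [0.5, 0.9, -1.5]
width: 0.0369
```

```bash
python3 f.py
```

```text
[ 0.45741269 -0.20401256  0.09386026] [-0.27  0.22 -1.13 -0.01  0.07 -0.01] 0.037475604321812864 15.25
```

The force trend shows the circlip resting lightly on the washer (~1 N). I'm easing back 0.3 mm for a light rest and taking a last look.

{"fn": "play_rows", "kwargs": {"motion": [{"x": 0, "y": 0, "z": -0.03, "ax": 0, "ay": 0, "az": 0, "claw": 3.7}, {"x": 0, "y": 0, "z": -0.03, "ax": 0, "ay": 0, "az": 0, "claw": 3.7}, {"x": 0, "y": 0, "z": -0.03, "ax": 0, "ay": 0, "az": 0, "claw": 3.7}, {"x": 0, "y": 0, "z": -0.03, "ax": 0, "ay": 0, "az": 0, "claw": 3.7}, {"x": 0, "y": 0, "z": -0.03, "ax": 0, "ay": 0, "az": 0, "claw": 3.7}]}}

```text
clock: 15.75
tcp_pos: [0.4575, -0.204, 0.0942]
ee_rot: [[-0.913, 0.407, 0.0], [0.407, 0.913, -0.0], [-0.0, 0.0, -1.0]]
contact_force: [-0.3, 0.8, -1.6]
width: 0.0375
```

```bash
python3 f.py
python3 - <<'E'
from h import *
S1=env.grab_frame("side");T=env.grab_frame("top")
def crop(im,x,y,w,h): return cv2.resize(im[y:y+h,x:x+w],(400,400),interpolation=cv2.INTER_CUBIC)
cv2.imwrite("pics/c7.png",np.hstack([crop(S1,290,115,40,40),crop(T,422,170,44,44)]))
np.set_printoptions(linewidth=200)
print(T[192,426:464].max(1)); print(T[174:212,444].max(1)); print(S1[136:152,310].max(1))
for n in("side","top"):
    for z in(.0933,.0948):
        q=np.array([proj(n,np.array([.5959+.0294*np.cos(a),-.2653+.0294*np.sin(a),z])) for a in np.linspace(0,6.28,400)]);print(n,z,q.min(0).round(1),q.max(0).round(1))
E
```

```text
[ 0.45746106 -0.20402355  0.0941763 ] [-0.04 -0.25 -1.71 -0.08 -0.09 -0.01] 0.037242873321067765 16.55
[ 87  57  46  84  59  52  85  62  57  70  79  96 101 100 100  98  68  32  22  28  70  94  98  97  98  97  80  51  64  88  94  95  90  83  83  82  82  82]
[101 102 101 100  94  79  60  58  42  54  81  97 102 103 101 101  77  29  22  31  65  92  98  99  96  96  94  97  95  68  37  38  69  99 142 182 170 140]
[108  68  79 118 114 109  99  89  75  60  76  83  76  97 122 162]
side 0.0933 [302.6 136.7] [317.3 145.5]
side 0.0948 [302.6 136.4] [317.3 145.2]
top 0.0933 [430.4 181.9] [452.6 204.2]
top 0.0948 [430.6 181.8] [452.8 204.1]
```

View pics/c7.png

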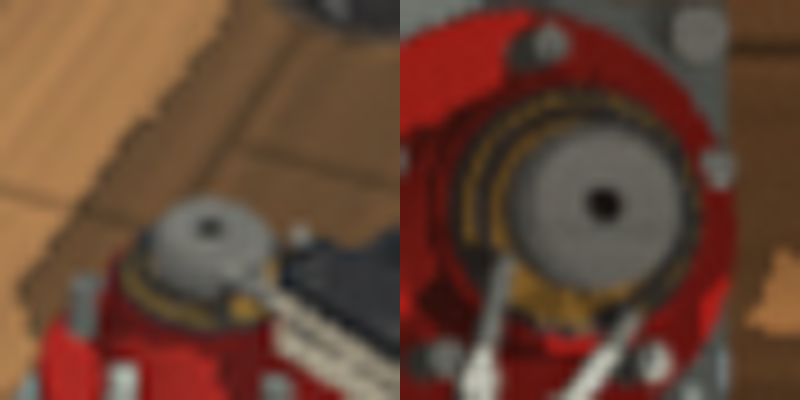

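The ring surrounds the shaft on the washer: top-view edges are at columns 431/453 and row 182 (predicted 430.4/452.6 and 181.9), and the side front edge is at row 145 (predicted 145.3). Handing in.

```bash
python3 -c "
from rig import env
print(env.hand_in())"
```

```text
the job is handed in; nothing more can be done
None
```

I picked the pliers up by the red handles and squeezed them in steps to about 37.3 mm wide, which is a spread of about 0.22 (circlip about 54 mm inside, well below the 0.29 limit). I then lowered the circlip over the shaft to the groove and handed the job in at about 16.7 s, still squeezed. Nothing else on the bench was touched.

- **Position:** in the last views the ring stands open round the shaft. It is centred to about 1 mm, against nearly 3 mm of clearance. Its lower edges matched the predicted groove height to within about half a pixel.
- **Force on the washer:** the vertical force rose from −2.5 N hanging free to −1.7 N, so the ring rests on the washer with under 1 N. It briefly reached about 1.4 N before I eased back 0.3 mm.
- **Weaker checks:**
  - The wrist torque was too noisy to confirm that contact.
  - The pads sit about 1.4 mm above the half-way height of the handles, because they pressed the pliers onto the rest with up to 9 N while closing. I allowed for this in the final height.
  - Level was judged only from the level tool and the pictures.

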